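# Take the grinding ball out of its transport magazine

## Task

The mill's steel grinding ball is still locked in its transport magazine, and the mill needs it. Slide the magazine's transport bolt outward to its end stop, push the ball from above along the curved channel into the exit gap at the channel's open end until it rests against the end stop, then lift it out there and set it down gently on the bottom of the open steel grinding bowl - lowered all the way, not dropped. Leave the bolt fully open, and leave the bowl and everything else where it stands.

Things in the scene. Friction and masses are not known exactly. Their poses are not given: they have to be found in the camera images.
- magazine: Fixed ball magazine: aluminium plate with a white U-shaped channel, covered by steel strips. Origin on the table under the bend's centre, z up. Channel centre line (x, y mm): closed end (-80, 70), straight along +x to (0, 70), half circle of radius 70 about the origin through (70, 0) to (0, -70), then along -x; cover ends at x = -20. Walls reach 39 mm outside, 36 mm inside the line.
- bend_deck (a point): Middle of the bend, (70, 0) in the magazine's frame, level with the flat deck: the top of the steel strips, 45.4 mm above the table. Their slot is 47 mm wide: the ball cannot be lifted out under them but stands 14.6 mm proud (top at 60 mm). Closed fingertips skimming 1 to 3 mm over the deck push it, best turned with the bend to stay square behind it; it rolls easily, soon stops by itself.
- exit_seat (a point): Ball centre's resting place in the exit gap, against the end stop: (-55, -70) in the magazine's frame, 35 mm above the table. Axes as the magazine's. No walls here: beside the ball are only guide strips 3 mm high (top 13 mm above the table), 13 to 27 mm off the centre line, so fingers can close on it along the magazine's y. End stop: face at x = -80.5, 30 mm wide, top at 36 mm.
- bolt (a joint): Transport bolt, a slide in m: 0 = in, its 9 mm round bar crosses the channel at x = -6 of the magazine's frame, before the exit gap; 0.052 = out at the end stop, channel free. Moves along the magazine's -y (away from the channel); about 2.5 N of friction; stays where it is left.
- bolt_grip (a point): On the bolt's upright black grip, 45 mm above the table; with the bolt in, at (-6, -134) in the magazine's frame. Axes as the magazine's. Grip: 12 mm thick along x, 24 mm wide along y, from 23 to 57 mm above the table. Pinch it along the magazine's x from above. The channel wall ends 13 mm from its inner face; the guide under it is 44 mm wide along x, 14 mm high at most.
- ball_center (a point): Centre of the polished steel ball, 50 mm in diameter, about 510 g. It runs in the channel (floor 10 mm above the table) with little friction. Hold it firmly (30 N or more), at mid-height or a little below. It starts in the straight leg at the channel's closed end, at x = -45 to 0 of the magazine's frame, centre 35 mm above the table. Its axes turn with it and mean nothing.
- bowl_floor (a point): Centre of the flat inner bottom, 8 mm above the table, of the open steel grinding bowl (round, loose, 0.95 kg): 128 mm across outside, 112 mm inside, rim 54 mm above the table. A ball resting in it has its centre 25 mm above this point. Fingers releasing inside it can open only some 8 mm each side of the ball. z up.
- timer: Bystander: bench timer, 58 x 66 x 19 mm, loose, origin under its centre on the table.
- petri: Bystander: closed petri dish, 90 mm across, 15 mm high, loose, origin under its centre.
- vial: Bystander: small capped glass vial with a black cap, 25 mm across, 48 mm high, loose, origin under its centre.
- reagent: Bystander: white-capped reagent bottle, 43 mm across, 86 mm high, loose, origin under its centre.
- jar: Bystander: wide white-capped sample jar, 48 mm across, 62 mm high, loose, origin under its centre.
Mind the look-alikes: they are no part of the job. Leave any blue look-alike of the part that bears ball_center alone.

How it is judged:
By the outcome, as a careful person would: the job done as asked, in the order asked, and still so for the second after the job is handed in, with the robot touching nothing.
It also fails if it takes over 72 s, if anything falls off the work surface, if the arm or the gripper's body presses on something with over 40 N, if the wrist force passes 120 N, or if a joint passes its speed limit or range.

## Robot

A 6-joint arm with a two-finger parallel gripper is mounted at the origin on a cart in front of the work surface, level with it; the furniture and walls round the work are solid. World frame = base frame: x ahead of the robot, y to its left, z up, the work surface at z = 0. Lengths are in m, angles in rad, forces in N, time in s.
With the tool pointing down it reaches from about 0.325 to 0.925 m from the base axis. Payload 3.1 kg.
Tool frame: the origin (TCP) lies midway between the tips of the shut fingers; the grasp point (between the pads) lies 19 mm behind it; z points along the fingers, y is the line along which they close (so a half turn about z gives the same grasp; the last joint's range is limited). The gripper opens to 85 mm and grips with 20 to 120 N. Pads are 22 mm wide; open, the fingers measure 114 mm over their backs; the gripper's body (76 mm by 85 mm) begins 54 mm behind the grasp point. The pads swing forward as they close: fully open they stand 13 mm farther back than shut.
Start: joints at [1.003, 0.217, 1.613, -0, 1.311, -0.112], TCP at [0.275, 0.561, 0.231] pointing down, gripper open.
Joint ranges: [-2.75, 2.75], [-0.78, 2.1], [0.31, 2.55], [-1.13, 4.27], [0.13, 2.63], [-2.58, 2.58]. Speed limits (rad/s): [2.79, 2.79, 3.14, 3.14, 3.14, 3.14].

## Interface

Orientations are given as a 3x3 rotation matrix whose columns are the frame's x, y, z axes.
In Python, from bench import get_state, camera, job_done, recognise, trace, place_of gives the robot as it stands. The module is installed in compiled form; this text tells all that it offers.
- The arm moves only by the tool apply_moves, never from a script. Its argument "increments" is a list of rows, each a list of 3 entries, a list of its own where there are three numbers: the finger opening in cm, from 0 to 8.54, then the shift along the world's x, y, z in cm, then the turn about the world's z in rad. A call has 1 to 8 rows; each row shifts and turns the commanded pose from where the row before left it; what a row does not reach is not made up. A row lasts 1/10 s, in which the tool goes at most 50 mm and 8.59 degrees, less where a joint would pass 70% of its speed; a pose out of reach is approached as far as the arm can. A call is refused whole if a number of a shift passes 5 or a number of a turn 0.15, either way. A call with a gripper value outside its range is refused whole. The fingers move at their own pace and stop on an object; "newtons" is the grip in N (left out, the last holds). Time passes only in rows, so rows that do not move let the fingers close. It gives the time, the measured TCP pose, the force, the opening and the grip force at its end, in the units of the state.
- get_state(): the state, without advancing time (a new reading comes with each control period).
- camera(name): name is "side" or "top" or "wrist"; returns a dict with "image" (384x512x3 uint8, red, green, blue), "K" (3x3 intrinsics, pixels), "rvec" (rotation vector, rad) and "tvec" (3), from world to camera coordinates, as OpenCV has them. Camera axes: x right, y down, z forward; pixel columns grow to the right and rows downward; lengths in m; the calibration is good to about 2 mm. A picture is of the moment at which its call begins. There is no depth.
- job_done(): hands the job in; it is judged then, once.
Trained networks look in a picture, given as the dict that the camera call returned (one of the last four; its "shot" number tells which), for a name from the list of things; names that differ only in an ending like _2 or _b are one class to them, and where a whole thing is asked for, a point or a joint stands for the part that bears it (a point fixed in the world has none). Each returns a list of dicts, best first, with "score" (0 to 1); they miss things now and then, are a little off and sometimes report something else, mostly with a low value. They report only what shows in the picture. A call takes as long as a camera call. They do not tell look-alikes from the thing itself.
- recognise(picture, label): "centre" ([column, row] in pixels, amid what is visible of it).
- trace(picture, label): "pixels" (384x512 bool, what is visible of it) and "centre" ([column, row] in pixels, amid what is visible of it).
- place_of(picture, label): "centre" ([column, row] in pixels: a listed point, or the origin of a listed thing).
The state is a dict: "time": time; "joints": joint angles; "joint_vel": joint speeds; "joint_torque": joint torques, N m; "tool_pos": TCP position; "tcp_rot": TCP orientation; "ft_force": force on the tool from outside, world axes, zero at the start; "ft_torque": the same for the moment, N m; "grip_width": finger opening in m; "grasp_force": force on a finger pad.
Only numpy, scipy, OpenCV 4.12 (cv2) and the standard library are available. Lean on these libraries where they do the work, as an engineer would, in place of code of your own. Each camera call takes 0.05 s, during which the arm holds its last target. There are 200 camera calls.

## Working session

There is one attempt and no reset: what is moved stays moved. The work goes in short steps, Python scripts to look and compute and a tool call to move; the robot and the scene stay as the last step left them, time stands still between calls to the robot, and variables do not carry over. Pictures are saved under pics/ and viewed, at most 11 in all, crops included, and the job is handed in when it is done.

Besides the shell and the picture viewer there is one more tool, called after "Call:" in YAML: its name, and indented under it one key for each argument. apply_moves: Moves the arm, as the interface text tells. Its arguments: {"type":"object","properties":{"increments":{"type":"array","items":{"type":"array"}},"newtons":{"type":"number"}},"required":["increments"]}

```bash
mkdir -p pics
cat > h.py <<'E'
import numpy as np, cv2
from bench import *
def ray(p,uv):
    R=cv2.Rodrigues(np.array(p["rvec"],float))[0];t=np.array(p["tvec"],float).ravel()
    d=R.T@np.linalg.inv(np.array(p["K"]))@np.array([uv[0],uv[1],1.]);return -R.T@t,d
def atz(p,uv,z):
    c,d=ray(p,uv);return c+d*(z-c[2])/d[2]
def proj(p,X):
    return cv2.projectPoints(np.array(X,float).reshape(-1,1,3),np.array(p["rvec"],float),np.array(p["tvec"],float),np.array(p["K"],float),None)[0].reshape(-1,2)
def save(p,n): cv2.imwrite("pics/"+n,p["image"][:,:,::-1])
E
python3 - <<'E'
from h import *
Z=dict(magazine=0,bend_deck=.0454,exit_seat=.035,bolt_grip=.045,ball_center=.035,bowl_floor=.008,timer=0,petri=0,vial=0,reagent=0,jar=0)
for n in ["top","side"]:
    p=camera(n);save(p,n+".png")
    print(n,ray(p,(256,192))[0].round(3))
    for k,z in Z.items():
        for r in place_of(p,k)[:3]:
            print(k,round(r["score"],2),np.round(r["centre"],1),atz(p,r["centre"],z).round(4)[:2])
a=camera("top")["image"];b=camera("side")["image"]
cv2.imwrite("pics/a.png",cv2.resize(a,(800,600))[:,:,::-1]);cv2.imwrite("pics/b.png",cv2.resize(b,(800,600))[:,:,::-1])
E
```

```text
top [0.521 0.032 1.124]
magazine 0.55 [190.7 199.7] [0.5612 0.1881]
bend_deck 0.71 [196.4 175.6] [0.6298 0.1653]
exit_seat 0.66 [211.4 220.1] [0.4997 0.1226]
bolt_grip 0.6 [237.7 210.6] [0.527  0.0453]
bolt_grip 0.35 [313.8 204.5] [ 0.5433 -0.177 ]
ball_center 0.8 [255.2 139.4] [ 0.7379 -0.0076]
ball_center 0.66 [165.5 203.3] [0.5498 0.2569]
ball_center 0.64 [253.5 177.9] [ 0.6231 -0.0017]
bowl_floor 0.64 [312.2 202.4] [ 0.5504 -0.1794]
timer 0.62 [231.  263.7] [0.3679 0.0669]
petri 0.93 [377.6 259.4] [ 0.3768 -0.3766]
vial 0.6 [225.2 139.4] [0.7452 0.083 ]
reagent 0.83 [109.5 233.6] [0.4608 0.4314]
jar 0.59 [279.8 252.9] [ 0.3989 -0.0804]
side [ 0.051 -0.742  0.737]
magazine 0.65 [239.8 188. ] [0.5671 0.1621]
bend_deck 0.59 [257.6 170.5] [0.6326 0.1565]
exit_seat 0.68 [302.8 249. ] [ 0.5349 -0.1962]
exit_seat 0.61 [226.8 193.3] [0.4962 0.118 ]
bolt_grip 0.6 [251.1 196.7] [0.5399 0.0507]
ball_center 0.75 [286.7 203.6] [ 0.6134 -0.0243]
ball_center 0.66 [314.  187.8] [ 0.7285 -0.0084]
ball_center 0.51 [221.6 167.2] [0.555  0.2546]
bowl_floor 0.65 [304.  251.5] [ 0.5503 -0.1841]
bowl_floor 0.54 [239.2 186.9] [0.5631 0.1586]
bowl_floor 0.32 [229.7 248.3] [ 0.3975 -0.0656]
timer 0.69 [192.8 225.6] [0.361  0.0807]
timer 0.68 [250.3 198.7] [0.5641 0.0949]
timer 0.38 [178.9 163.5] [0.4683 0.4119]
petri 0.96 [299.4 334.2] [ 0.3925 -0.3655]
vial 0.56 [301.  180.8] [0.753  0.0827]
reagent 0.73 [178.6 162.9] [0.4691 0.4162]
jar 0.74 [229.9 249.5] [ 0.3994 -0.0624]
```

View pics/a.png

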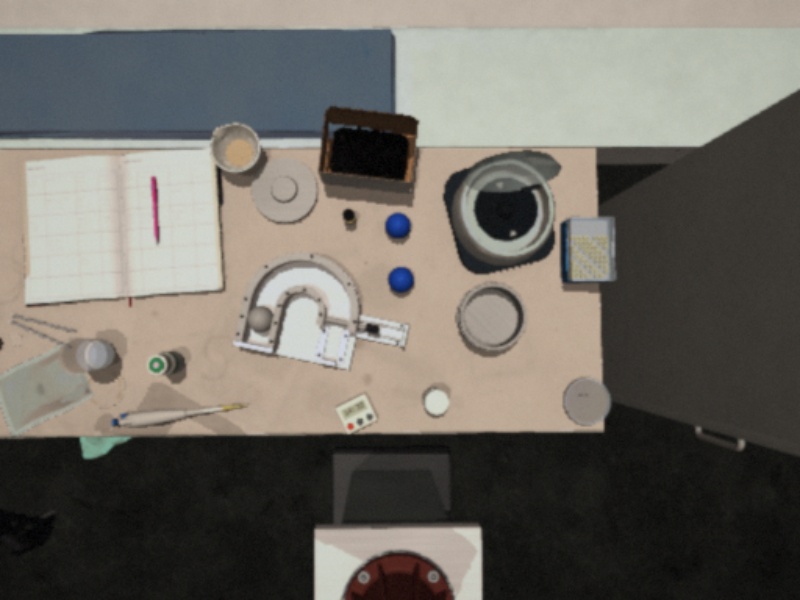

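View pics/b.png

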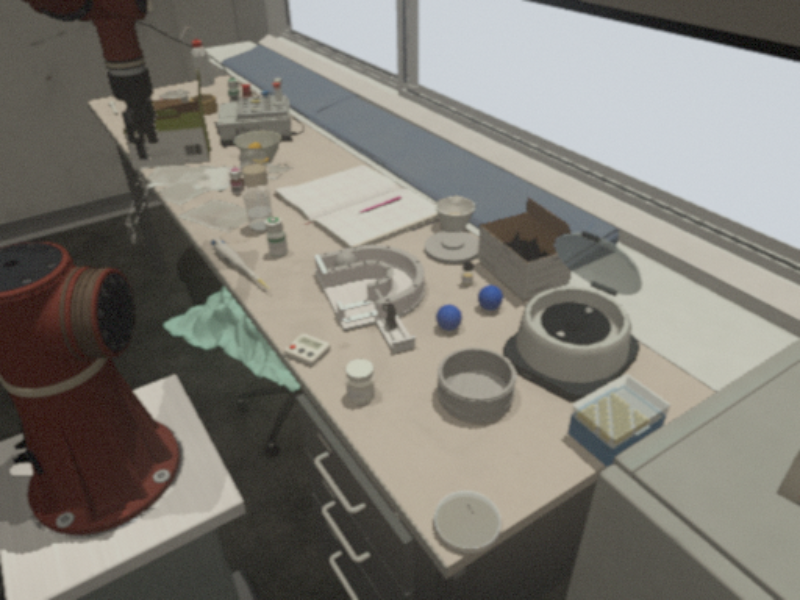

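The top view shows the magazine at (300,315) with the U opening toward the robot and the steel ball in its left leg at (260,319). The bolt grip is at (372,328), the bowl at (490,318) and the blue decoy balls at (398,225) and (400,280). The side view agrees. Next I'll move above the magazine for a close look.

Run:
```python
from h import *
s=get_state();print(s["tcp_rot"],s["tool_pos"],s["grip_width"],s["time"])
p=camera("wrist");print(ray(p,(256,192)))
```

```text
[[-8.97907238e-01  4.40184724e-01 -7.87766076e-06]
 [ 4.40184724e-01  8.97907237e-01 -3.88841854e-05]
 [-1.00428158e-05 -3.83820175e-05 -9.99999999e-01]] [0.2751025  0.56120551 0.23129275] 0.08561146139987695 1.3
(array([0.20531716, 0.59532239, 0.37353202]), array([ 0.27788111, -0.13677707, -0.95087407]))
```

Call:
apply_moves:
  increments:
    - [8.5,[2,-4.5,1],0]
    - [8.5,[2,-4.5,1],0]
    - [8.5,[2,-4.5,1],0]
    - [8.5,[2,-4.5,1],0]
    - [8.5,[2,-4.5,1],0]
    - [8.5,[2,-4.5,0],0]
    - [8.5,[2,-4.5,0],0]
    - [8.5,[2,-4.5,0],0]

```text
time: 2.15
tool_pos: [0.4352, 0.2006, 0.2816]
tcp_rot: [[-0.898, 0.44, 0.002], [0.44, 0.898, 0.0], [-0.001, 0.001, -1.0]]
ft_force: [0.3, 0.6, -0.2]
grip_width: 0.085
grasp_force: 0.0
```

```bash
cat > m.py <<'E'
from h import *
import sys
from scipy.optimize import least_squares
Z=dict(magazine=0,bend_deck=.0454,exit_seat=.035,bolt_grip=.045,ball_center=.035,bowl_floor=.008)
M=dict(magazine=(0,0),bend_deck=(.07,0),exit_seat=(-.055,-.07),bolt_grip=(-.006,-.134))
p=camera("wrist");save(p,sys.argv[1]+".png")
cv2.imwrite("pics/"+sys.argv[1]+"_b.png",cv2.resize(p["image"],(800,600))[:,:,::-1])
P={}
for k,z in Z.items():
    for r in place_of(p,k)[:2]:
        w=atz(p,r["centre"],z)[:2];print(k,round(r["score"],2),np.round(r["centre"],1),w.round(4))
        if k in M and k not in P and r["score"]>.4:P[k]=w
def f(q):
    c,s=np.cos(q[2]),np.sin(q[2])
    return np.concatenate([np.array([q[0]+c*M[k][0]-s*M[k][1],q[1]+s*M[k][0]+c*M[k][1]])-P[k] for k in P])
q=least_squares(f,[.56,.18,-.195],loss="soft_l1",f_scale=.003).x
print("frame",q.round(4),"res",dict(zip(P,(f(q).reshape(-1,2)*1000).round(1).tolist())))
s=get_state();print(s["tool_pos"].round(4),s["time"])
E
python3 m.py w1
```

```text
magazine 0.6 [281.8 230.3] [0.5683 0.1828]
bend_deck 0.56 [291.6 280. ] [0.6314 0.1666]
exit_seat 0.63 [227.2 217.3] [0.4962 0.1227]
exit_seat 0.24 [195.5 254.6] [0.5302 0.0487]
bolt_grip 0.58 [189.5 257. ] [0.5255 0.0432]
ball_center 0.95 [324.1 213.2] [0.5538 0.2552]
ball_center 0.59 [196.7 306.5] [0.6162 0.0017]
bowl_floor 0.89 [ 93.4 304.1] [ 0.5484 -0.1767]
frame [ 0.5641  0.18   -0.2192] res {'magazine': [-4.2, -2.9], 'bend_deck': [1.1, -1.8], 'exit_seat': [-0.9, 0.9], 'bolt_grip': [3.6, 7.3]}
[0.4341 0.2034 0.281 ] 2.5
```

View pics/w1_b.png

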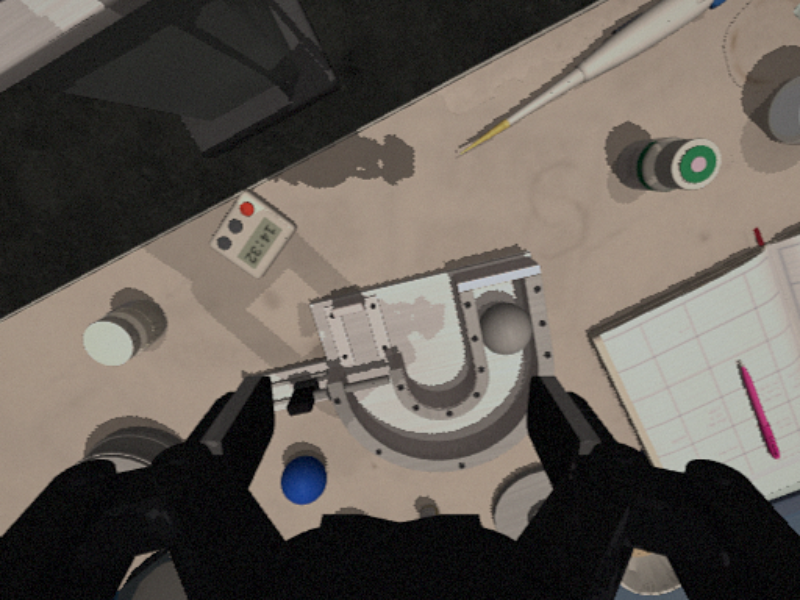

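The wrist view, rotated 180° from the top view, shows the steel ball at (505,328), the black bolt grip at (300,395), the exit gap at (355,330) and a blue decoy at (303,480). Next I'll go above the bolt and turn the gripper.

Call:
apply_moves:
  increments:
    - [8.5,[1.2,-2,0],-0.145]
    - [8.5,[1.2,-2,0],-0.145]
    - [8.5,[1.2,-2,0],-0.145]
    - [8.5,[1.2,-2,0],-0.145]
    - [8.5,[1.2,-2,-1],-0.145]
    - [8.5,[1.2,-2,-1],-0.145]
    - [8.5,[1.2,-2,-1],-0.145]
    - [8.5,[1.2,-1.6,-1],-0.145]

```text
time: 3.3
tool_pos: [0.5309, 0.0473, 0.2405]
tcp_rot: [[0.048, 0.999, -0.0], [0.999, -0.048, 0.0], [0.0, -0.0, -1.0]]
ft_force: [-0.2, 0.0, -1.0]
grip_width: 0.0854
grasp_force: 0.0
```

Call:
apply_moves:
  increments:
    - [8.5,[0,0,-2],-0.15]
    - [8.5,[0,0,-2],0]
    - [8.5,[0,0,0],0]

```text
time: 3.6
tool_pos: [0.528, 0.0481, 0.1975]
tcp_rot: [[0.191, 0.982, -0.007], [0.982, -0.191, 0.001], [-0.001, -0.007, -1.0]]
ft_force: [-1.0, 0.4, 0.5]
grip_width: 0.0849
grasp_force: 0.0
```

```bash
python3 m.py w2
python3 - <<'E'
from h import *
s=get_state();print(s["tcp_rot"].round(3))
# overlay candidate frame
p=camera("wrist");im=cv2.resize(p["image"],(800,600))[:,:,::-1].copy()
def dr(q,col):
    c,s=np.cos(q[2]),np.sin(q[2])
    def T(m,z): m=np.array(m);return np.c_[q[0]+c*m[:,0]-s*m[:,1],q[1]+s*m[:,0]+c*m[:,1],np.full(len(m),z)]
    a=np.linspace(-np.pi/2,np.pi/2,40)
    for r in (.0465,.0935,.109):
        L=[(-.02,-r)]+[(r*np.cos(t),r*np.sin(t)) for t in a]+[(-.08,r)]
        cv2.polylines(im,[np.int32((proj(p,T(L,.0454))+.5)*1.5625-.5)],False,col,1)
    b=[(-.012,-.146),(0,-.146),(0,-.122),(-.012,-.122)]
    cv2.polylines(im,[np.int32((proj(p,T(b,.057))+.5)*1.5625-.5)],True,col,1)
    b=[(-.0805,-.085),(-.0805,-.055)]
    cv2.polylines(im,[np.int32((proj(p,T(b,.036))+.5)*1.5625-.5)],True,col,1)
dr((.5641,.18,-.2192),(0,0,255)); dr((.561,.179,-.195),(0,255,0))
cv2.imwrite("pics/o1.png",im)
E
```

```text
magazine 0.72 [268.8  44. ] [0.5652 0.1786]
bend_deck 0.65 [346.6  34.6] [0.6347 0.1651]
exit_seat 0.89 [215.  111.8] [0.4964 0.1209]
exit_seat 0.56 [344.7  31.7] [0.6364 0.1694]
bolt_grip 0.64 [255.9 173.8] [0.5262 0.0498]
ball_center 0.74 [344.8 201.3] [ 0.6196 -0.0039]
ball_center 0.61 [435.4 181.5] [7.211e-01 7.000e-04]
bowl_floor 0.98 [302.3 315.5] [ 0.5494 -0.1784]
frame [ 0.565   0.1788 -0.2255] res {'magazine': [-0.1, 0.2], 'bend_deck': [-1.5, -1.9], 'exit_seat': [-0.7, 2.0], 'bolt_grip': [3.0, -0.2]}
[0.5315 0.0467 0.2025] 3.95
[[ 0.193  0.981  0.003]
 [ 0.981 -0.193 -0.   ]
 [ 0.     0.003 -1.   ]]
```

View pics/o1.png

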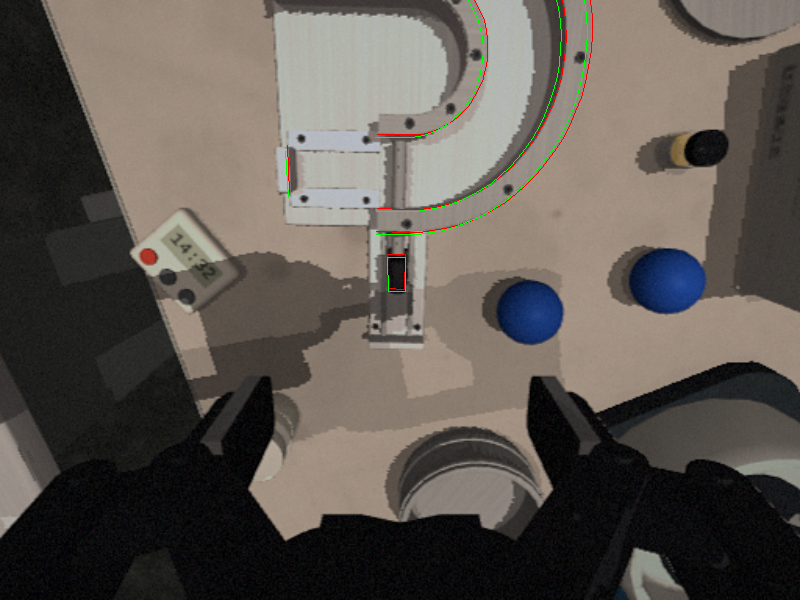

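The overlay shows both candidate frames fit the magazine and the bolt grip at (397,273) within about 2 mm. I'll go down and pinch the grip.

Call:
apply_moves:
  increments:
    - [5.5,[-0.2,0.4,-4],-0.01]
    - [5.5,[0,0,-4],0]
    - [5.5,[0,0,-4],0]
    - [5.5,[0,0,-3],0]
    - [5.5,[0,0,-2.6],0]
    - [5.5,[0,0,0],0]
  newtons: 30

```text
time: 4.6
tool_pos: [0.5249, 0.0504, 0.0215]
tcp_rot: [[0.204, 0.979, -0.008], [0.979, -0.204, 0.0], [-0.001, -0.008, -1.0]]
ft_force: [-0.8, -0.1, 0.6]
grip_width: 0.0547
grasp_force: 0.0
```

Call:
apply_moves:
  increments:
    - [1,[0,0,0],0]
    - [1,[0,0,0],0]
    - [1,[0,0,0],0]
    - [1,[0,0,0],0]
    - [1,[0,0,0],0]

```text
time: 5.1
tool_pos: [0.5304, 0.0503, 0.0273]
tcp_rot: [[0.204, 0.979, 0.004], [0.979, -0.204, 0.0], [0.001, 0.003, -1.0]]
ft_force: [-0.3, 0.1, 6.9]
grip_width: 0.0116
grasp_force: 31.3
```

Call:
apply_moves:
  increments:
    - [1,[-0.18,-0.87,0],0]
    - [1,[-0.18,-0.87,0],0]
    - [1,[-0.18,-0.87,0],0]
    - [1,[-0.18,-0.87,0],0]
    - [1,[-0.18,-0.87,0],0]
    - [1,[-0.18,-0.87,0],0]
    - [1,[-0.03,-0.15,0],0]
    - [1,[0,0,0],0]

```text
time: 5.9
tool_pos: [0.5202, 0.0031, 0.0272]
tcp_rot: [[0.209, 0.978, 0.006], [0.978, -0.209, 0.013], [0.014, 0.003, -1.0]]
ft_force: [3.6, 22.8, 5.0]
grip_width: 0.0114
grasp_force: 31.1
```

The pull force rose to 23 N, so it looks like the end stop. I'll release, lift and check.

Call:
apply_moves:
  increments:
    - [4,[0,0,0],0]
    - [4,[0,0,0],0]
    - [4,[0,0,0],0]
    - [4,[0,0,5],0]
    - [4,[0,0,5],0]
    - [4,[0,1,5],0]
    - [4,[0,0,0],0]

```text
time: 6.6
tool_pos: [0.5235, 0.0058, 0.1828]
tcp_rot: [[0.204, 0.979, 0.016], [0.979, -0.204, -0.002], [0.001, 0.017, -1.0]]
ft_force: [-0.6, -0.2, 0.4]
grip_width: 0.0402
grasp_force: 0.0
```

```bash
python3 m.py w3
```

```text
magazine 0.67 [250.9 184.6] [ 0.5157 -0.0125]
exit_seat 0.69 [200.3  65.9] [0.4956 0.1222]
bolt_grip 0.82 [248.7 184.7] [0.5163 0.0009]
ball_center 0.81 [345.6 166.5] [ 0.6201 -0.0036]
ball_center 0.59 [439.5 145.9] [ 0.7186 -0.0021]
bowl_floor 0.96 [302.3 298.2] [ 0.5506 -0.1808]
frame [ 0.5707  0.1229 -0.3844] res {'magazine': [55.0, 135.4], 'exit_seat': [-2.1, -43.6], 'bolt_grip': [-1.4, -0.0]}
[0.5159 0.0063 0.1718] 6.95
```

View pics/w3_b.png

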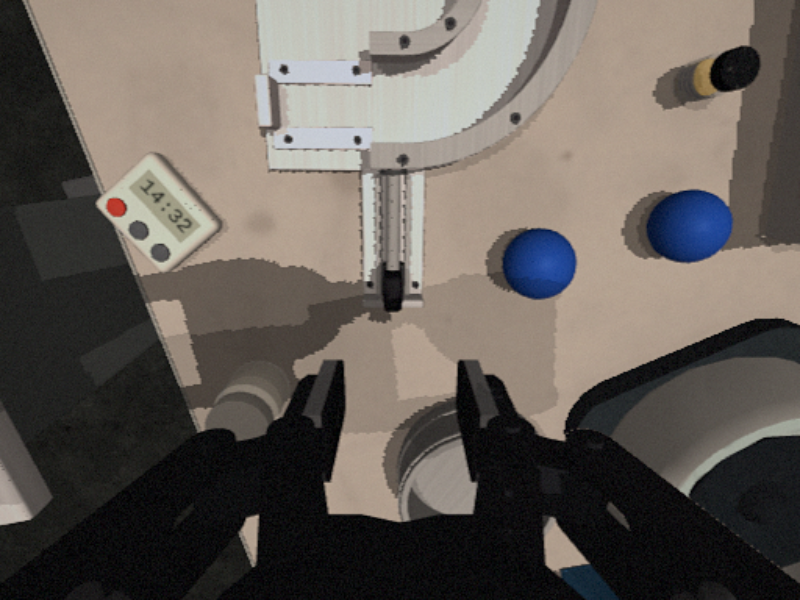

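```bash
cat > ov.py <<'E'
from h import *
import sys
F=(.5625,.1793,-.205)
def T(m,z,q=F):
    c,s=np.cos(q[2]),np.sin(q[2]);m=np.array(m,float).reshape(-1,2);return np.c_[q[0]+c*m[:,0]-s*m[:,1],q[1]+s*m[:,0]+c*m[:,1],np.full(len(m),z)]
def inv(w,q=F):
    c,s=np.cos(q[2]),np.sin(q[2]);d=np.array(w[:2])-q[:2];return np.array([c*d[0]+s*d[1],-s*d[0]+c*d[1]])
E
python3 - <<'E'
from ov import *
p=camera("wrist");k=4;im=cv2.resize(p["image"],None,fx=k,fy=k,interpolation=cv2.INTER_CUBIC)[:,:,::-1].copy()
def L(m,z,col,cl=True): cv2.polylines(im,[np.int32((proj(p,T(m,z))+.5)*k-.5)],cl,col,1)
for d,col in ((.052,(0,255,0)),(.048,(0,0,255))):
    L([(-.012,-.146-d),(0,-.146-d),(0,-.122-d),(-.012,-.122-d)],.057,col)
L([(-.02,-.109),(0,-.109)],.0454,(0,255,0),False);L([(-.02,-.0935),(0,-.0935)],.0454,(0,255,0),False)
L([(-.0805,-.085),(-.0805,-.055)],.036,(0,255,0))
cv2.imwrite("pics/o2.png",im[100:820,600:1400][:600])
t=camera("top");s=camera("side")
for c,q in(("top",t),("side",s)):
    for r in place_of(q,"bolt_grip")[:2]:print(c,round(r["score"],2),atz(q,r["centre"],.045).round(4))
    m=trace(q,"bolt_grip")
E
```

```text
side 0.73 [ 0.5309 -0.2086  0.045 ]
side 0.61 [ 0.5255 -0.0045  0.045 ]
```

View pics/o2.png

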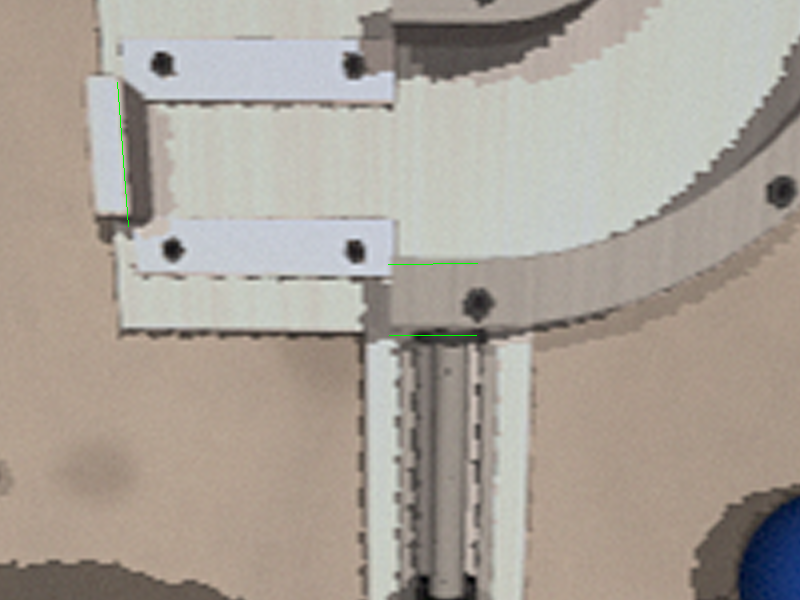

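Run:
```python
from ov import *
p=camera("wrist");k=5;im=cv2.resize(p["image"],None,fx=k,fy=k,interpolation=cv2.INTER_CUBIC)[:,:,::-1].copy()
def L(m,z,col,cl=True): cv2.polylines(im,[np.int32((proj(p,T(m,z))+.5)*k-.5)],cl,col,1)
for d,col in ((.052,(0,255,0)),(.048,(0,0,255))):
    L([(-.012,-.146-d),(0,-.146-d),(0,-.122-d),(-.012,-.122-d)],.057,col)
L([(-.02,-.109),(0,-.109)],.0454,(0,255,0),False)
cv2.imwrite("pics/o3.png",im[500:1050,1000:1600])
```

```text
(no output)
```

View pics/o3.png

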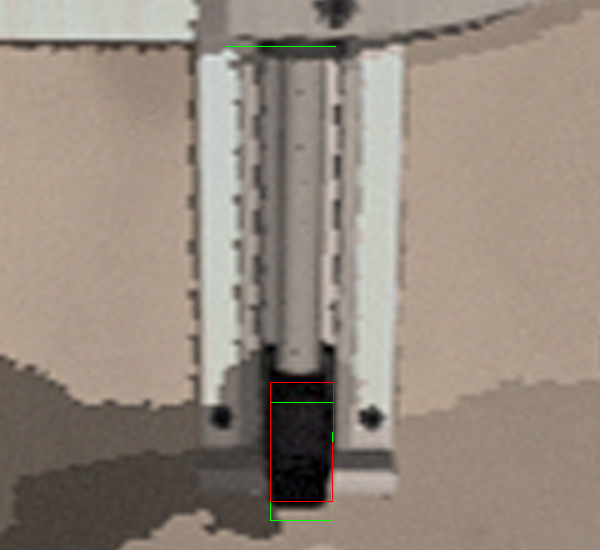

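Grip outline matches about 49–52 mm of travel. A quick second pull with a firmer grip will confirm the end stop.

Call:
apply_moves:
  increments:
    - [4,[0,-1,-5],0]
    - [4,[0,0,-5],0]
    - [4,[0,0,-5],0]
    - [4,[0,0,0],0]
    - [0.8,[0,0,0],0]
    - [0.8,[0,0,0],0]
    - [0.8,[0,0,0],0]
    - [0.8,[0,0,0],0]
  newtons: 60

```text
time: 8.15
tool_pos: [0.5188, -0.0027, 0.025]
tcp_rot: [[0.206, 0.979, 0.004], [0.979, -0.206, 0.001], [0.002, 0.003, -1.0]]
ft_force: [6.7, 4.1, -10.8]
grip_width: 0.0114
grasp_force: 60.4
```

Call:
apply_moves:
  increments:
    - [0.8,[-0.06,-0.3,0],0]
    - [0.8,[-0.06,-0.3,0],0]
    - [0.8,[0,0,0],0]
    - [0.8,[0,0,0],0]

```text
time: 8.55
tool_pos: [0.5188, -0.0028, 0.0249]
tcp_rot: [[0.208, 0.978, 0.007], [0.978, -0.208, 0.012], [0.013, 0.004, -1.0]]
ft_force: [10.8, 24.5, -14.0]
grip_width: 0.0113
grasp_force: 60.1
```

The bolt did not move under 24 N, so it is at its stop. I'll release, lift, and go behind the ball with closed fingers.

Call:
apply_moves:
  increments:
    - [3.5,[0,0,0],0]
    - [3.5,[0,0,0],0]
    - [3.5,[0,0,0],0]
    - [3.5,[0,0,5],0]
    - [3.5,[0,0,5],0]
    - [0,[0,2.5,5],0.143]
    - [0,[-0.2,3.5,0],0.143]
    - [0,[-0.2,3.5,0],0.143]

```text
time: 9.35
tool_pos: [0.5143, 0.0826, 0.1732]
tcp_rot: [[-0.225, 0.974, 0.007], [0.974, 0.225, -0.001], [-0.002, 0.006, -1.0]]
ft_force: [-0.6, -0.6, -0.8]
grip_width: 0.0002
grasp_force: 0.0
```

Call:
apply_moves:
  increments:
    - [0,[-0.2,3.5,0],0.143]
    - [0,[-0.2,3.5,0],0.143]
    - [0,[-0.2,3.5,0],0.143]
    - [0,[-0.2,3.0,0],0.143]
    - [0,[-0.13,2.0,0],0.143]
    - [0,[0,1.36,0],0.143]
    - [0,[0,1,0],0.143]
    - [0,[0,0,0],0.141]

```text
time: 10.15
tool_pos: [0.5032, 0.2619, 0.1701]
tcp_rot: [[-0.98, 0.197, 0.001], [0.197, 0.98, -0.0], [-0.001, -0.0, -1.0]]
ft_force: [0.1, -0.2, 0.8]
grip_width: -0.0002
grasp_force: 0.0
```

Run:
```python
from ov import *
p=camera("wrist")
s=get_state();print(s["tool_pos"],s["tcp_rot"].round(3),s["time"],s["joints"].round(2))
for r in place_of(p,"ball_center")[:2]:
    w=atz(p,r["centre"],.035);print(r["score"],w,inv(w).round(4))
# plan push: TCP path param along centre line
def line(u): # arc length from (-80,70)
    if u<80: return np.array([-80+u,70.]),0.
    if u<80+70*np.pi:
        t=(u-80)/70;return 70*np.array([np.sin(t),np.cos(t)]),-t
    return np.array([-(u-80-70*np.pi),-70.]),-np.pi
us=[5.]
while us[-1]<80+70*np.pi+22: us.append(us[-1]+10)
us[-1]=80+70*np.pi+22
def head(u):
    a=line(u)[0];lo=u
    for v in np.arange(u,u+60,.2):
        if np.linalg.norm(line(v)[0]-a)>=32.7: break
    d=line(v)[0]-a;return np.arctan2(d[1],d[0]+0)
P=np.array([T(line(u)[0]/1000,0)[0][:2]*100 for u in us]);H=np.unwrap([head(u) for u in us])
for i in range(len(us)-1): print(i,round(us[i+1],1),(P[i+1]-P[i]).round(2).tolist(),round(H[i+1]-H[i],3))
print("sum",(P[-1]-P[0]).round(2),H[-1]-H[0])
```

```text
[0.50316952 0.26135833 0.17004464] [[-0.981  0.194  0.001]
 [ 0.194  0.981 -0.001]
 [-0.001 -0.001 -1.   ]] 10.2 [ 0.36  0.16  1.81 -0.    1.18 -1.02]
0.81 [0.55124745 0.25580735 0.035     ] [-0.0266  0.0726]
0.71 [0.61798049 0.00501072 0.035     ] [ 0.0898 -0.1593]
0 15.0 [0.98, -0.2] 0.0
1 25.0 [0.98, -0.2] 0.0
2 35.0 [0.98, -0.2] 0.0
3 45.0 [0.98, -0.2] 0.0
4 55.0 [0.98, -0.2] -0.013
5 65.0 [0.98, -0.2] -0.057
6 75.0 [0.98, -0.2] -0.1
7 85.0 [0.98, -0.22] -0.139
8 95.0 [0.94, -0.34] -0.143
9 105.0 [0.88, -0.47] -0.143
10 115.0 [0.81, -0.59] -0.143
11 125.0 [0.71, -0.7] -0.143
12 135.0 [0.61, -0.79] -0.143
13 145.0 [0.49, -0.87] -0.143
14 155.0 [0.36, -0.93] -0.143
15 165.0 [0.22, -0.97] -0.143
16 175.0 [0.08, -1.0] -0.143
17 185.0 [-0.06, -1.0] -0.143
18 195.0 [-0.2, -0.98] -0.143
19 205.0 [-0.34, -0.94] -0.143
20 215.0 [-0.47, -0.88] -0.143
21 225.0 [-0.59, -0.8] -0.143
22 235.0 [-0.7, -0.71] -0.143
23 245.0 [-0.79, -0.61] -0.143
24 255.0 [-0.87, -0.49] -0.143
25 265.0 [-0.93, -0.36] -0.143
26 275.0 [-0.97, -0.22] -0.127
27 285.0 [-1.0, -0.08] -0.086
28 295.0 [-1.0, 0.06] -0.043
29 305.0 [-0.98, 0.19] -0.005
30 315.0 [-0.98, 0.2] 0.0
31 321.9 [-0.68, 0.14] 0.0
sum [  2.34 -14.79] -3.1415926535897922
```

Call:
apply_moves:
  increments:
    - [0,[0,0.17,-3],0]
    - [0,[0,0,-3],0]
    - [0,[0,0,-3],0]
    - [0,[0,0,-2],0]
    - [0,[0,0,-0.9],0]
    - [0,[0,0,0],0]
    - [0,[0,0,0],0]

```text
time: 10.95
tool_pos: [0.504, 0.2633, 0.0518]
tcp_rot: [[-0.979, 0.205, 0.002], [0.205, 0.979, 0.0], [-0.002, 0.001, -1.0]]
ft_force: [0.5, 0.8, 0.4]
grip_width: 0.0002
grasp_force: 0.0
```

Call:
apply_moves:
  increments:
    - [0,[0.98,-0.2,-0.35],0]
    - [0,[0.98,-0.2,0],0]
    - [0,[0.98,-0.2,0],0]
    - [0,[0.98,-0.2,0],0]
    - [0,[0.98,-0.2,0],-0.013]
    - [0,[0.98,-0.2,0],-0.057]
    - [0,[0.98,-0.2,0],-0.1]
    - [0,[0.98,-0.22,0],-0.139]

```text
time: 11.75
tool_pos: [0.5825, 0.2469, 0.0473]
tcp_rot: [[-0.868, 0.497, 0.0], [0.497, 0.868, 0.0], [-0.0, 0.0, -1.0]]
ft_force: [-0.8, 0.2, 1.1]
grip_width: 0.0001
grasp_force: 0.4
```

```bash
cat > b.py <<'E'
from ov import *
s=get_state();print(s["tool_pos"].round(4),inv(s["tool_pos"]).round(4),s["time"])
for n in ("top","wrist","side"):
    p=camera(n)
    for r in place_of(p,"ball_center")[:3]:
        w=atz(p,r["centre"],.035);print(n,round(r["score"],2),np.round(r["centre"]),inv(w).round(4))
E
python3 b.py
```

```text
[0.5825 0.2469 0.0473] [0.0058 0.0702] 11.75
top 0.79 [252. 176.] [ 0.1015 -0.1596]
top 0.59 [173. 182.] [0.0373 0.0652]
top 0.53 [254. 139.] [ 0.2095 -0.1443]
side 0.74 [315. 188.] [ 0.2015 -0.1543]
side 0.71 [287. 202.] [ 0.0954 -0.1815]
side 0.44 [243. 165.] [0.0476 0.0569]
```

The ball is moving along in front of the fingers. I'll continue through the bend.

Call:
apply_moves:
  increments:
    - [0,[0.94,-0.34,0],-0.143]
    - [0,[0.88,-0.47,0],-0.143]
    - [0,[0.81,-0.59,0],-0.143]
    - [0,[0.71,-0.7,0],-0.143]
    - [0,[0.61,-0.79,0],-0.143]
    - [0,[0.49,-0.87,0],-0.143]
    - [0,[0.36,-0.93,0],-0.143]
    - [0,[0.22,-0.97,0],-0.143]

```text
time: 12.85
tool_pos: [0.6317, 0.1908, 0.0476]
tcp_rot: [[0.091, 0.996, 0.0], [0.996, -0.091, 0.001], [0.001, 0.0, -1.0]]
ft_force: [-0.1, 0.6, 1.4]
grip_width: 0.0
grasp_force: 0.9
```

Call:
apply_moves:
  increments:
    - [0,[0.08,-1.0,0],-0.143]
    - [0,[-0.06,-1.0,0],-0.143]
    - [0,[-0.2,-0.98,0],-0.143]
    - [0,[-0.34,-0.94,0],-0.143]
    - [0,[-0.47,-0.88,0],-0.143]
    - [0,[-0.59,-0.8,0],-0.143]
    - [0,[-0.7,-0.71,0],-0.143]
    - [0,[-0.79,-0.61,0],-0.143]

```text
time: 13.65
tool_pos: [0.6012, 0.1213, 0.0479]
tcp_rot: [[0.944, 0.329, 0.002], [0.329, -0.944, 0.0], [0.002, 0.0, -1.0]]
ft_force: [1.0, 0.5, 2.1]
grip_width: -0.0
grasp_force: 0.6
```

```bash
python3 b.py
```

```text
[0.6012 0.1213 0.0479] [ 0.0497 -0.0489] 13.65
top 0.66 [217. 194.] [ 0.0284 -0.068 ]
top 0.61 [256. 139.] [ 0.2112 -0.1497]
top 0.56 [255. 178.] [ 0.0959 -0.1706]
wrist 0.58 [453. 258.] [ 0.097  -0.1634]
side 0.68 [286. 205.] [ 0.0867 -0.1927]
side 0.51 [315. 190.] [ 0.196  -0.1632]
side 0.36 [257. 205.] [ 0.0092 -0.163 ]
```

Call:
apply_moves:
  increments:
    - [0,[-0.87,-0.49,0],-0.143]
    - [0,[-0.93,-0.36,0],-0.143]
    - [0,[-0.97,-0.22,0],-0.127]
    - [0,[-1.0,-0.08,0],-0.086]
    - [0,[-1.0,0.06,0],-0.043]
    - [0,[-0.98,0.19,0],-0.005]
    - [0,[-0.7,0.15,0],0]
    - [0,[-0.4,0.08,0],0]

```text
time: 14.75
tool_pos: [0.5314, 0.115, 0.0469]
tcp_rot: [[0.979, -0.204, -0.001], [-0.204, -0.979, 0.0], [-0.001, 0.0, -1.0]]
ft_force: [0.0, -0.7, -0.2]
grip_width: 0.0001
grasp_force: 0.0
```

```bash
python3 b.py
```

```text
[0.5314 0.115  0.0469] [-0.0174 -0.0693] 14.75
top 0.8 [255. 141.] [ 0.2041 -0.1481]
top 0.69 [110. 234.] [-0.1486  0.2112]
top 0.64 [257. 179.] [ 0.0955 -0.1746]
wrist 0.62 [453.  24.] [ 0.0944 -0.1649]
wrist 0.33 [509. 320.] [-0.0819 -0.2397]
side 0.62 [287. 202.] [ 0.0932 -0.1842]
side 0.61 [226. 193.] [-0.0552 -0.0724]
side 0.47 [314. 191.] [ 0.1934 -0.1637]
```

The side camera puts the ball at (-55,-72) mm, which is the seat. I'll nudge it gently to the stop, then lift and look.

Call:
apply_moves:
  increments:
    - [0,[-0.25,0.05,0],0]
    - [0,[-0.25,0.05,0],0]
    - [0,[-0.1,0.02,0],0]
    - [0,[0,0,0],0]

```text
time: 15.45
tool_pos: [0.5261, 0.1158, 0.0472]
tcp_rot: [[0.979, -0.206, -0.0], [-0.206, -0.979, 0.0], [-0.0, 0.0, -1.0]]
ft_force: [-0.3, -0.8, 0.3]
grip_width: -0.0001
grasp_force: 0.0
```

Call:
apply_moves:
  increments:
    - [0,[0.5,-0.1,0],0]
    - [0,[0,0,4],0]
    - [0,[0,0,5],0]
    - [0,[-0.5,0.1,3],0]
    - [0,[0,0,0],0]

```text
time: 15.95
tool_pos: [0.531, 0.1162, 0.1739]
tcp_rot: [[0.979, -0.206, 0.012], [-0.206, -0.979, 0.001], [0.012, -0.004, -1.0]]
ft_force: [0.1, -0.0, 0.2]
grip_width: -0.0001
grasp_force: 0.0
```

```bash
python3 b.py; python3 m.py w4
```

```text
[0.531  0.1162 0.1739] [-0.018  -0.0681] 15.95
top 0.62 [255. 140.] [ 0.2071 -0.1478]
top 0.6 [256. 178.] [ 0.0979 -0.1717]
top 0.25 [253. 215.] [-0.0121 -0.1856]
wrist 0.85 [370.  53.] [ 0.0949 -0.1706]
wrist 0.69 [259. 211.] [-0.0554 -0.0721]
side 0.53 [285. 202.] [ 0.0892 -0.1819]
side 0.48 [226. 194.] [-0.0551 -0.0741]
bolt_grip 0.63 [373.9 162.5] [0.5212 0.0019]
ball_center 0.97 [257.  209.5] [0.4931 0.121 ]
ball_center 0.82 [370.3  50.3] [ 0.6195 -0.0068]
frame [ 0.5529  0.1322 -0.1944] res {'bolt_grip': [-0.0, 0.0]}
[0.5263 0.1158 0.1669] 16.6
```

View pics/w4_b.png

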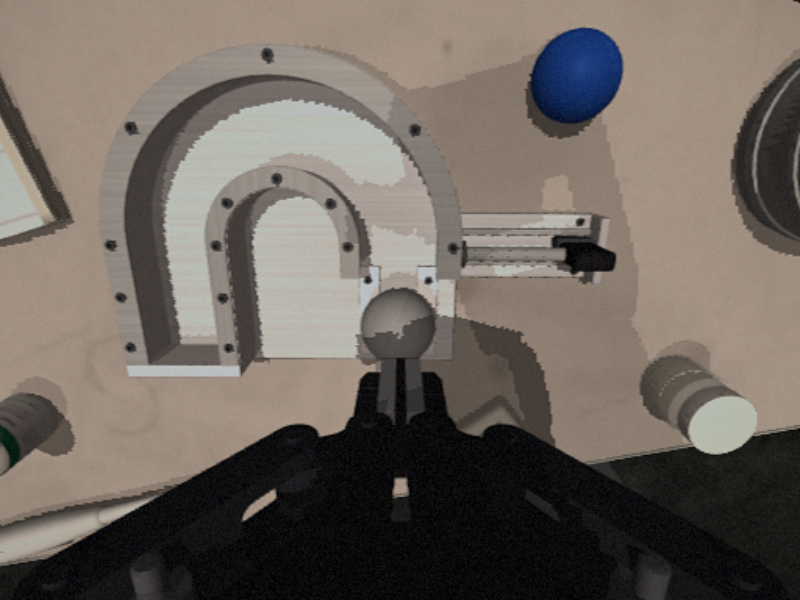

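The view shows the ball seated in the exit gap at (398,325) against the stop, and the bolt fully out at (590,253). I'll centre over the ball and descend with open fingers.

Call:
apply_moves:
  increments:
    - [8,[-1.6,0.27,0],0]
    - [8,[-1.6,0.28,0],0]
    - [8,[0,0,0],0]
    - [8,[0,0,-4],0]
    - [8,[0,0,-4],0]
    - [8,[0,0,-3],0]
    - [8,[0,0,0],0]
    - [8,[0,0,0],0]
  newtons: 50

```text
time: 17.4
tool_pos: [0.4948, 0.1212, 0.0573]
tcp_rot: [[0.979, -0.206, -0.0], [-0.206, -0.979, -0.0], [-0.0, 0.0, -1.0]]
ft_force: [0.0, 0.9, 0.2]
grip_width: 0.0802
grasp_force: 0.0
```

Call:
apply_moves:
  increments:
    - [8,[0,0,-2],0]
    - [8,[0,0,-2],0]
    - [8,[0,0,-0.6],0]
    - [8,[0,0,0],0]
    - [8,[0,0,0],0]

```text
time: 17.9
tool_pos: [0.4962, 0.1215, 0.013]
tcp_rot: [[0.979, -0.206, 0.003], [-0.206, -0.979, 0.0], [0.003, -0.001, -1.0]]
ft_force: [0.7, 0.0, 0.4]
grip_width: 0.0797
grasp_force: 0.0
```

Call:
apply_moves:
  increments:
    - [4,[0,0,0],0]
    - [4,[0,0,0],0]
    - [4,[0,0,0],0]
    - [4,[0,0,0],0]
    - [4,[0,0,0],0]
    - [4,[0,0,0],0]
  newtons: 50

```text
time: 18.5
tool_pos: [0.4957, 0.1216, 0.0125]
tcp_rot: [[0.979, -0.206, 0.002], [-0.206, -0.979, 0.001], [0.002, -0.001, -1.0]]
ft_force: [-0.5, 1.2, 5.7]
grip_width: 0.0479
grasp_force: 51.0
```

Call:
apply_moves:
  increments:
    - [4,[0,0,0.5],0]
    - [4,[0,0,0.7],0]
    - [4,[0,0,0.8],0]
    - [4,[0,0,0],0]
    - [4,[0,0,0],0]
  newtons: 60

```text
time: 19.0
tool_pos: [0.4937, 0.1212, 0.031]
tcp_rot: [[0.979, -0.206, -0.001], [-0.206, -0.979, -0.0], [-0.001, 0.0, -1.0]]
ft_force: [-0.5, -0.2, -5.5]
grip_width: 0.0474
grasp_force: 62.5
```

Run:
```python
from ov import *
s=get_state();print(s["tool_pos"].round(4),s["ft_force"].round(1),s["grip_width"],s["joints"].round(2))
p=camera("wrist");cv2.imwrite("pics/g1.png",cv2.resize(p["image"],(800,600))[:,:,::-1])
for n in("top","side"):
    q=camera(n)
    for r in place_of(q,"bowl_floor")[:2]:print(n,r["score"],atz(q,r["centre"],.008).round(4))
    if n=="side":
        for r in place_of(q,"ball_center")[:3]:print(r["score"],r["centre"],proj(q,[s["tool_pos"]+[0,0,.019],T((-.055,-.07),.035)[0]]))
    # rim ellipse centre via trace
    m=trace(q,"bowl_floor")
    if m:
        c=max(cv2.findContours(m[0]["pixels"].astype(np.uint8),0,2)[0],key=cv2.contourArea)
        (a,b),_,_=cv2.fitEllipse(c);print("ell",atz(q,(a,b),.03 if n=="top" else .03).round(4))
```

```text
[0.4937 0.1212 0.031 ] [-0.5 -0.2 -5.5] 0.04741736441324988 [0.1  0.24 2.01 0.   0.89 1.88]
top 0.82 [ 0.5456 -0.1781  0.008 ]
ell [ 0.5488 -0.1806  0.03  ]
side 0.61 [ 0.5486 -0.1777  0.008 ]
0.73 [316.6, 190.9] [[225.20094283 188.98831806]
 [225.61691231 192.8576149 ]]
0.58 [286.5, 201.1] [[225.20094283 188.98831806]
 [225.61691231 192.8576149 ]]
0.57 [227.2, 187.9] [[225.20094283 188.98831806]
 [225.61691231 192.8576149 ]]
ell [ 0.549  -0.1854  0.03  ]
```

View pics/g1.png

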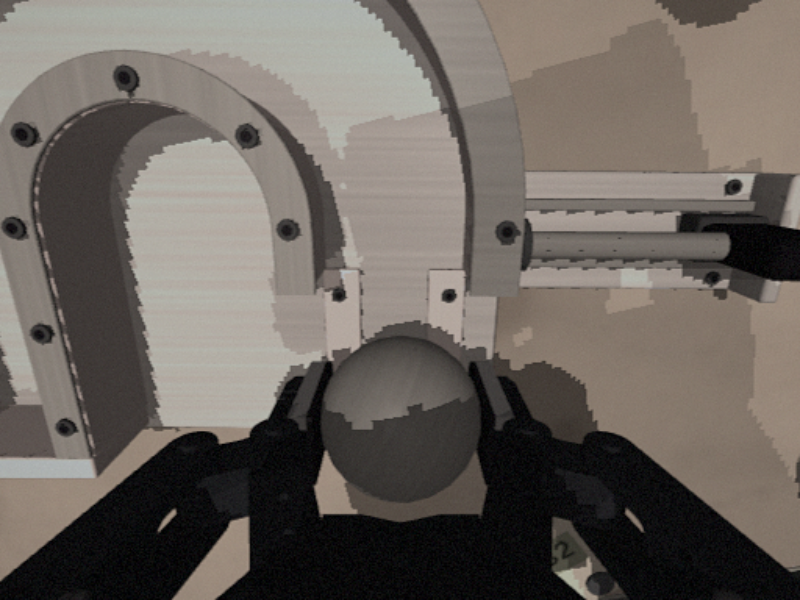

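The ball is held between the pads at (400,418), and the -5.5 N load matches its weight. I'll carry it to above the bowl.

Call:
apply_moves:
  increments:
    - [4,[0,0,2],0]
    - [4,[0,0,4],0]
    - [4,[0,0,4],0]
    - [4,[0.3,-1,2],0]
    - [4,[0.6,-2.5,0],0]
    - [4,[0.6,-3.5,0],0]
    - [4,[0.6,-4,0],0]
    - [4,[0.6,-4,0],0]

```text
time: 20.2
tool_pos: [0.5212, -0.0298, 0.1512]
tcp_rot: [[0.979, -0.205, -0.0], [-0.205, -0.979, 0.0], [-0.0, -0.0, -1.0]]
ft_force: [0.9, 0.2, -5.6]
grip_width: 0.047
grasp_force: 63.6
```

Call:
apply_moves:
  increments:
    - [4,[0.6,-4,0],0]
    - [4,[0.6,-4,0],0]
    - [4,[0.6,-3.5,0],0]
    - [4,[0.6,-2.5,0],0]
    - [4,[0.3,-1,0],0]
    - [4,[0,0,0],0]
    - [4,[0,0,0],0]

```text
time: 20.9
tool_pos: [0.5478, -0.1776, 0.1507]
tcp_rot: [[0.979, -0.206, -0.001], [-0.206, -0.979, 0.002], [-0.002, -0.001, -1.0]]
ft_force: [0.4, 0.2, -5.0]
grip_width: 0.0476
grasp_force: 63.5
```

Run:
```python
from ov import *
s=get_state();print(s["tool_pos"].round(4),s["ft_force"].round(1),s["grip_width"],s["time"])
p=camera("wrist");save(p,"w5.png")
im=cv2.resize(p["image"],(800,600))[:,:,::-1].copy()
for r in place_of(p,"bowl_floor")[:2]:print(r["score"],r["centre"],atz(p,r["centre"],.008).round(4))
a=np.linspace(0,2*np.pi,80)
for r,z,c in((.064,.054,(0,255,0)),(.056,.054,(0,255,0)),(.056,.008,(0,0,255))):
    cv2.polylines(im,[np.int32((proj(p,np.c_[.549+r*np.cos(a),-.1785+r*np.sin(a),np.full(80,z)])+.5)*1.5625)],True,c,1)
cv2.imwrite("pics/o5.png",im)
```

```text
[ 0.5478 -0.1776  0.1507] [ 0.4  0.2 -5. ] 0.04764058289575367 20.9
0.93 [257.7, 174.7] [ 0.5494 -0.1796  0.008 ]
```

View pics/o5.png

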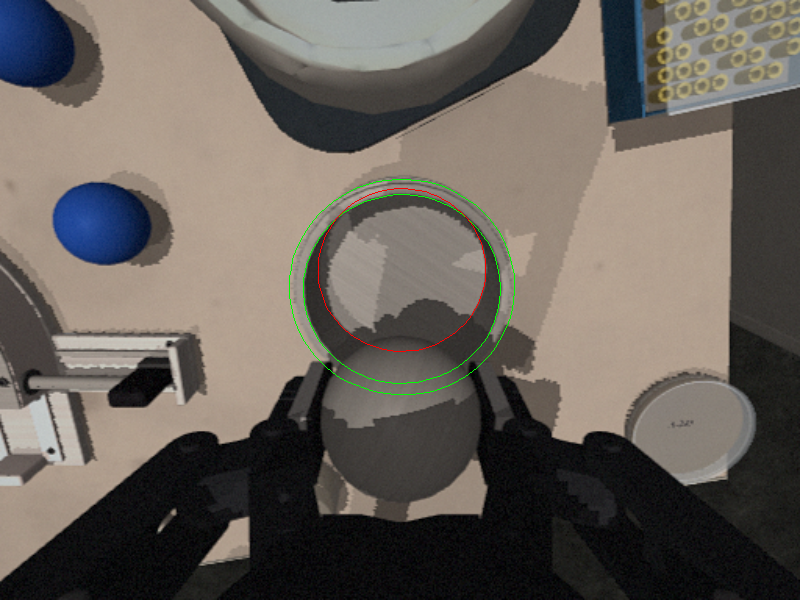

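The overlay fits the bowl rim within about 2 mm, and the ball is at (400,418), held. I'll lower into the bowl.

Call:
apply_moves:
  increments:
    - [4,[0.1,-0.1,-3],0]
    - [4,[0,0,-3],0]
    - [4,[0,0,-2.5],0]
    - [4,[0,0,-2],0]
    - [4,[0,0,-1.5],0]
    - [4,[0,0,-0.8],0]
    - [4,[0,0,-0.4],0]
    - [4,[0,0,0],0]

```text
time: 21.8
tool_pos: [0.5497, -0.1796, 0.0195]
tcp_rot: [[0.979, -0.205, 0.0], [-0.205, -0.979, -0.0], [0.0, 0.0, -1.0]]
ft_force: [-0.1, 0.7, -5.1]
grip_width: 0.0475
grasp_force: 63.7
```

Call:
apply_moves:
  increments:
    - [4,[0,0,-0.3],0]
    - [4,[0,0,-0.25],0]
    - [4,[0,0,-0.15],0]
    - [4,[0,0,0],0]
    - [4,[0,0,0],0]

```text
time: 22.3
tool_pos: [0.5494, -0.1798, 0.0124]
tcp_rot: [[0.979, -0.206, 0.0], [-0.206, -0.979, -0.0], [0.0, -0.0, -1.0]]
ft_force: [0.1, 0.3, -4.6]
grip_width: 0.0478
grasp_force: 63.7
```

Call:
apply_moves:
  increments:
    - [4,[0,0,-0.1],0]
    - [4,[0,0,0],0]
    - [4,[0,0,-0.1],0]
    - [4,[0,0,0],0]
    - [4,[0,0,0],0]

```text
time: 22.8
tool_pos: [0.5498, -0.1799, 0.0107]
tcp_rot: [[0.979, -0.206, 0.001], [-0.206, -0.979, -0.0], [0.001, 0.0, -1.0]]
ft_force: [0.1, 0.5, -2.1]
grip_width: 0.048
grasp_force: 63.8
```

Call:
apply_moves:
  increments:
    - [4,[0,0,-0.08],0]
    - [4,[0,0,0],0]
    - [4,[0,0,0],0]

```text
time: 23.1
tool_pos: [0.5502, -0.18, 0.0105]
tcp_rot: [[0.979, -0.206, 0.001], [-0.206, -0.979, -0.001], [0.001, 0.0, -1.0]]
ft_force: [-2.2, 1.3, 5.7]
grip_width: 0.0474
grasp_force: 64.1
```

The force went from -5 to +5.7 N, so the ball rests on the bottom. I'll open slightly and withdraw.

Call:
apply_moves:
  increments:
    - [5.2,[0,0,0],0]
    - [5.6,[0,0,0],0]
    - [5.8,[0,0,0],0]
    - [5.8,[0,0,0],0]
    - [5.8,[0,0,0],0]

```text
time: 23.6
tool_pos: [0.5494, -0.1797, 0.0093]
tcp_rot: [[0.979, -0.206, -0.0], [-0.206, -0.979, 0.0], [-0.0, -0.0, -1.0]]
ft_force: [-0.4, 0.2, 0.7]
grip_width: 0.058
grasp_force: 0.0
```

Call:
apply_moves:
  increments:
    - [5.8,[0,0,1],0]
    - [5.8,[0,0,2],0]
    - [5.8,[0,0,3],0]
    - [5.8,[0,0,4],0]
    - [5.8,[0,0,5],0]
    - [5.8,[-3,0,2],0]
    - [5.8,[-3,0,0],0]
    - [5.8,[0,0,0],0]

```text
time: 24.4
tool_pos: [0.4869, -0.1794, 0.1807]
tcp_rot: [[0.978, -0.207, -0.0], [-0.207, -0.978, -0.0], [-0.0, 0.0, -1.0]]
ft_force: [-0.9, 0.8, 0.0]
grip_width: 0.0581
grasp_force: 0.0
```

Run:
```python
from ov import *
s=get_state();print(s["tool_pos"].round(4),s["time"])
p=camera("wrist");cv2.imwrite("pics/f.png",cv2.resize(p["image"],(800,600))[:,:,::-1])
for k,z in(("bowl_floor",.008),("ball_center",.033)):
    for r in place_of(p,k)[:2]:print(k,r["score"],atz(p,r["centre"],z).round(4))
```

```text
[ 0.4869 -0.1794  0.1807] 24.4
ball_center 0.92 [ 0.547  -0.1806  0.033 ]
ball_center 0.72 [ 0.6179 -0.0155  0.033 ]
```

View pics/f.png

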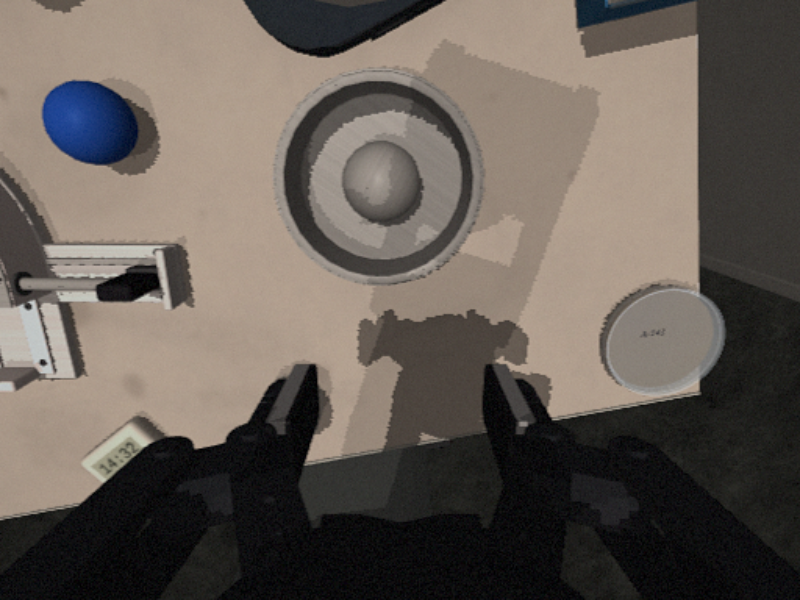

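The picture shows the ball resting centrally in the bowl at (382,182), the bolt out at (130,283), and the gripper clear of everything. I'll hand in the job.

```bash
python3 -c "from bench import *;print(job_done())"
```

```text
the job is handed in; nothing more can be done
None
```

I pulled the bolt out to its end stop, pushed the ball through the channel into the exit gap, lowered it onto the bowl's bottom and released it there, and handed the job in at about 24 s.

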